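Load the slug magazine

ROBOT

A 7-joint arm with a two-finger parallel gripper is mounted at the origin on the work surface. World frame = base frame: x ahead of the robot, y to its left, z up, the work surface at z = 0. Lengths are in m, angles in rad, forces in N, time in s.
With the tool pointing down it reaches from about 0.425 to 0.925 m from the base axis. Payload 6.8 kg.
Tool frame: the origin (TCP) lies between the finger pads; the fingertips stand 14 mm ahead of it and the grasp point (between the pads) lies 5 mm behind it; z points along the fingers, y is the direction in which the jaws open and shut (so a half turn about z gives the same grasp; the last joint's range is limited). The gripper opens to 85 mm and grips with 20 to 120 N. Pads are 22 mm wide; open, the fingers measure 114 mm over their backs; the gripper's body (76 mm by 85 mm) begins 54 mm behind the grasp point. The pads swing forward as they close: fully open they stand 13 mm farther back than shut.
Start: joints at [-1.248, 0.477, 0.022, 1.555, -0.011, 1.109, -0.083], TCP at [0.282, 0.613, 0.245] pointing down, gripper open.
Joint ranges: [-2.96, 2.96], [-0.34, 2.1], [-1.41, 1.46], [0.24, 2.44], [-1.37, 4.51], [0.17, 1.92], [-2.96, 2.96]. Speed limits (rad/s): [2.39, 2.39, 3.14, 3.14, 3.14, 3.14, 3.14].

INTERFACE

Orientations are given as a unit quaternion [w, x, y, z].
In Python, from station import bot gives the robot as it stands.
- The arm moves only by the shell command python3 -m crank 'ROWS' [FORCE]. ROWS is JSON, a list of rows, each a list of 3 entries, a list of its own where there are three numbers: the shift along the tool's x, y, z in m, then the turn, a rotation vector about the tool's x, y, z in degrees, then the finger opening in m, from 0 to 0.0854. A call has 1 to 10 rows; each row shifts and turns the commanded pose from where the row before left it, along the tool's axes as they then stand; what a row does not reach is not made up. A row lasts 1/8 s, in which the tool goes at most 62.5 mm and 10.7 degrees, less where a joint would pass 70% of its speed; a pose out of reach is approached as far as the arm can. A call is refused whole if a number of a shift passes 0.0625 or a number of a turn 10.7, either way. A call with a gripper value outside its range is refused whole. The fingers move at their own pace and stop on an object; FORCE is the grip in N (left out, the last holds). Time passes only in rows, so rows that do not move let the fingers close. It gives the time, the measured TCP pose, the force and the opening at its end, in the units of the state.
- bot.get_obs(): the state, without advancing time (a new reading comes with each control period).
- bot.read_camera(name): name is "scene" or "top"; returns (picture, depth): 420x560x3 uint8, red, green, blue; 420x560 float32, m along the optical axis (not along the pixel's ray), 0 where there is no reading.
- bot.calibration(name): a dict with "fx", "fy", "cx", "cy" (pixels), "extrinsics" (4x4, takes a point from camera to world coordinates). Camera axes: x right, y down, z forward; pixel columns grow to the right and rows downward; lengths in m; the calibration is good to about 2 mm. A picture is of the moment at which its call begins. calibration takes no time and is no camera call.
- bot.hand_in(): hands the job in, once; it reports no verdict.
The state is a dict: "t": time; "q": joint angles; "joint_vel": joint speeds; "joint_torque": joint torques, N m; "eef_pos": TCP position; "tool_rot": TCP orientation; "contact_force": force on the tool from outside, world axes, zero at the start; "torque": the same for the moment, N m; "gripper_width": opening from 0.0 (shut) to 1.0 (fully open).
Only numpy, scipy, OpenCV 4.12 (cv2) and the standard library are available. Lean on these libraries where they do the work, as an engineer would, in place of code of your own. Each camera call takes 0.05 s, during which the arm holds its last target.

TASK

Load the two large round aluminium slugs into the spring-loaded magazine on the bench, one at a time: set one in the funnel and push it down past the three lips until they snap shut over it, then do the same with the other. Fetch the second slug only after the first is in. The square block and the slim slug do not fit and are not needed.

Things in the scene. Friction and masses are not known exactly. Their poses are not given: they have to be found in the camera images.
- magazine: Upright open-sided aluminium magazine fixed on a round dark base plate, 140 mm across. Origin: centre of the plate's underside; z up its axis. Funnel on top: rim at z 107 mm, inner radius 38 mm, down to a 27.5 mm radius throat at z 95 mm. A slug set in it rests on the lips, underside at z 93 mm, top at 123 mm. Loaded undersides: z 54 mm, the lower of two 24 mm. Housings reach 66 mm out, below the rim.
- lips (a point): On the magazine's axis, 84 mm up: level of the flat undersides of three sprung steel lips (22 mm from the axis, room for shut fingertips 40 mm across). Push the slug's top straight down (5 to 20 N) to 4 mm below here; the lips snap over it and a sprung plate (8 N, 14 N full) lifts it against them. Stop by 7 mm below: with two slugs the plate bottoms at 8 mm. Axes as the magazine's.
- slug_a: Round aluminium slug (plain solid cylinder), 52 mm diameter, 30 mm high, about 0.17 kg, standing flat on the bench. Origin: centre of its underside; z up along its axis. It is identical to slug_b; either may be loaded first.
- slug_b: Round aluminium slug (plain solid cylinder), 52 mm diameter, 30 mm high, about 0.17 kg, standing flat on the bench. Origin: centre of its underside; z up along its axis. It is identical to slug_a. Bystanders of the same metal and height, not listed, stand nearby: a 48 mm square block and a slim round slug of 32 mm diameter.
Mind the look-alikes: they are no part of the job. Leave any yellow look-alike of the slug_a alone. What is shaped like the slug_b but orange is not meant.

How it is judged:
By the outcome, as a careful person would: the job done as asked, in the order asked, and still so for the second after the job is handed in, with the robot touching nothing.
It also fails if it takes over 67 s, if anything falls off the work surface, if the arm or the gripper's body presses on something with over 40 N, if the wrist force passes 120 N, or if a joint passes its speed limit or range.

## Working session

There is one attempt and no reset: what is moved stays moved. The work goes in short steps, Python scripts to look and compute and a shell command to move; the robot and the scene stay as the last step left them, time stands still between calls to the robot, and variables do not carry over. Pictures are saved under pics/ and viewed, and the job is handed in when it is done.

```bash
ls; mkdir -p pics
python3 - <<'E'
from station import bot
import cv2,numpy as np
np.set_printoptions(precision=4,suppress=True)
print(bot.get_obs())
for n in("scene","top"):
    p,d=bot.read_camera(n); c=bot.calibration(n); print(n,c)
    cv2.imwrite(f"pics/{n}0.png",p[:,:,::-1]); np.save(f"pics/{n}0.npy",d)
E
```

```text
pics
{'t': 0.0, 'q': array([-1.2481,  0.4778,  0.0223,  1.5565, -0.0115,  1.1093, -0.0832]), 'joint_vel': array([ 0.0003, -0.0018,  0.0009, -0.0005,  0.    , -0.0008,  0.0007]), 'joint_torque': array([  0.0005, -59.6437,   1.6075, -28.1213,   0.0124,   0.009 ,
        -0.    ]), 'eef_pos': array([0.2816, 0.6128, 0.2443]), 'tool_rot': array([-0.0001,  0.2137,  0.9769, -0.0009]), 'contact_force': array([ 0.7255, -0.1324,  0.4721]), 'torque': array([ 0.0558,  0.0073, -0.0403]), 'gripper_width': 1.0002450501557678}
scene {'fx': 518.7229052570341, 'fy': 518.7229052570341, 'cx': 266.468858388192, 'cy': 204.25568603272944, 'extrinsics': array([[ 0.5447,  0.4884, -0.6818,  1.345 ],
       [ 0.8385, -0.303 ,  0.4528, -0.5515],
       [ 0.0145, -0.8183, -0.5746,  0.7689],
       [ 0.    ,  0.    ,  0.    ,  1.    ]])}
top {'fx': 404.6295571557438, 'fy': 404.6295571557438, 'cx': 289.2518551486781, 'cy': 205.44523934103762, 'extrinsics': array([[-0.0251, -0.9923,  0.121 ,  0.4465],
       [-0.9997,  0.0253,  0.0002,  0.0295],
       [-0.0033, -0.1209, -0.9927,  0.8275],
       [ 0.    ,  0.    ,  0.    ,  1.    ]])}
```

View pics/scene0.png

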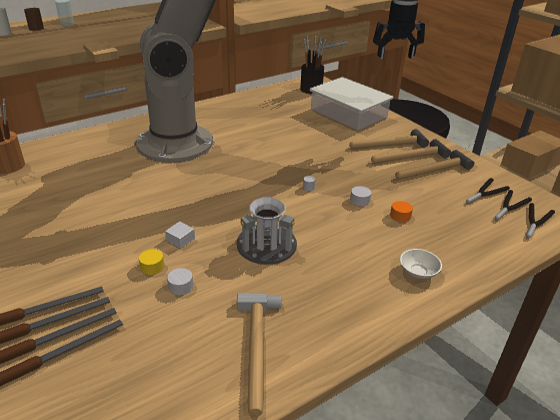

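View pics/top0.png

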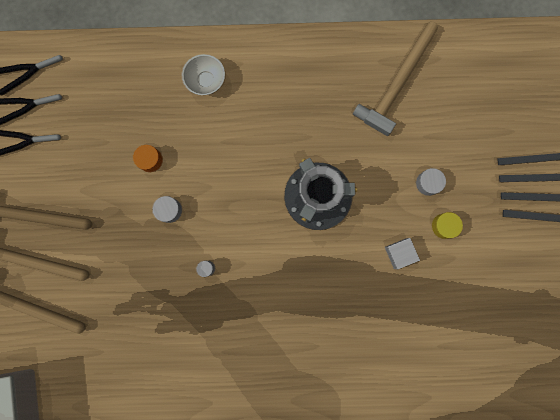

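Top view: grey slugs at (166,209) and (432,181), magazine funnel at (321,189), orange look-alike (147,157), yellow (449,225), square block (403,253), slim slug (205,268). I'll enlarge these spots and measure them.

```bash
cat > h.py <<'E'
import numpy as np,cv2
from station import bot
np.set_printoptions(precision=4,suppress=True)
def ray(n,u,v,z):
    c=bot.calibration(n);T=c["extrinsics"]
    d=T[:3,:3]@np.array([(u-c["cx"])/c["fx"],(v-c["cy"])/c["fy"],1]);o=T[:3,3]
    return o+d*(z-o[2])/d[2]
def cloud(n,d):
    c=bot.calibration(n);T=c["extrinsics"]
    v,u=np.mgrid[:d.shape[0],:d.shape[1]]
    P=np.stack([(u-c["cx"])/c["fx"]*d,(v-c["cy"])/c["fy"]*d,d],-1)
    return P@T[:3,:3].T+T[:3,3]
def fit(P):
    A=np.c_[2*P[:,:2],np.ones(len(P))];s=np.linalg.lstsq(A,(P[:,:2]**2).sum(1),rcond=None)[0]
    return s[:2],np.sqrt(s[2]+s[0]**2+s[1]**2)
def topface(n,d,xy,z=.03,r=.045,tol=.006):
    W=cloud(n,d);m=(abs(W[...,2]-z)<tol)&(np.hypot(W[...,0]-xy[0],W[...,1]-xy[1])<r)&(d>0)
    P=W[m]; c,R=cv2.minEnclosingCircle(P[:,:2].astype(np.float32))
    return m.sum(),P.mean(0),c,R,np.median(P[:,2])
E
python3 - <<'E'
from h import *
D={n:np.load(f"pics/{n}0.npy") for n in("scene","top")}
for u,v in((166,209),(432,181),(147,157),(449,225),(403,253),(205,268)):
    p=ray("top",u,v,.03);print(p[:2])
    for n in D: print("  ",n,topface(n,D[n],p))
p=ray("top",321,189,.107);print("mag",p)
for n in D:
    W=cloud(n,D[n]);r=np.hypot(W[...,0]-p[0],W[...,1]-p[1])
    m=(W[...,2]>.1)&(r<.07);Q=W[m];print(n,m.sum(),np.percentile(Q[:,2],[5,50,95,99]))
    Q=Q[Q[:,2]>.104];print(Q.mean(0),cv2.minEnclosingCircle(Q[:,:2].astype(np.float32)))
    m=(abs(W[...,2]-.01)<.009)&(r<.09)&(r>.05);Q=W[m];print("plate z",np.histogram(Q[:,2],bins=9,range=(0,.018))[0])
im=cv2.imread("pics/top0.png")
def crop(im,u,v,s=30,k=8):return cv2.resize(im[v-s:v+s,u-s:u+s],None,fx=s and 390/(2*s),fy=390/(2*s),interpolation=cv2.INTER_CUBIC)
cv2.imwrite("pics/crop_a.png",np.hstack([crop(im,166,209),crop(im,432,181)]))
cv2.imwrite("pics/crop_m.png",np.hstack([crop(im,320,192,40),crop(cv2.imread("pics/scene0.png"),267,225,40)]))
E
```

```text
[0.5428 0.2745]
   scene (np.int64(177), array([0.5462, 0.2709, 0.027 ]), (0.5462924242019653, 0.27294105291366577), 0.027030885219573975, np.float64(0.02689927995758845))
   top (np.int64(538), array([0.5438, 0.2755, 0.0298]), (0.5438204407691956, 0.2762099504470825), 0.026078084483742714, np.float64(0.0298619704832504))
[ 0.5856 -0.2566]
   scene (np.int64(360), array([ 0.5898, -0.2625,  0.0278]), (0.5877392888069153, -0.26154860854148865), 0.02731240913271904, np.float64(0.027880089167343525))
   top (np.int64(530), array([ 0.586 , -0.2574,  0.0299]), (0.5863905549049377, -0.2578214704990387), 0.026132406666874886, np.float64(0.02999288974955433))
[0.6494 0.3141]
   scene (np.int64(206), array([0.6526, 0.3128, 0.0269]), (0.6537123918533325, 0.31558170914649963), 0.028955010697245598, np.float64(0.026911487777528886))
   top (np.int64(519), array([0.6496, 0.3167, 0.0297]), (0.6502208709716797, 0.31774938106536865), 0.02624685876071453, np.float64(0.02975205514997259))
[ 0.4968 -0.2841]
   scene (np.int64(320), array([ 0.5009, -0.2891,  0.0276]), (0.49924880266189575, -0.29006373882
[... 566 characters left out ...]
 0.1971]
   scene (np.int64(64), array([0.4258, 0.1941, 0.0269]), (0.42694559693336487, 0.19303040206432343), 0.01853947341442108, np.float64(0.0268793969035524))
   top (np.int64(213), array([0.4241, 0.198 , 0.0299]), (0.424089640378952, 0.19830074906349182), 0.01595372147858143, np.float64(0.030097834362516562))
mag [ 0.5626 -0.0282  0.107 ]
scene 195 [0.1004 0.1025 0.1054 0.1058]
[ 0.5663 -0.0406  0.1048] ((0.5671666860580444, -0.034858301281929016), 0.04005729407072067)
plate z [ 29 105 264 207  61  15  11   8   9]
top 589 [0.1006 0.1045 0.1077 0.1087]
[ 0.5664 -0.0305  0.1059] ((0.5652839541435242, -0.02989824116230011), 0.04135221242904663)
plate z [381 194  72 444 471 123  42  16   1]
```

View pics/crop_a.png

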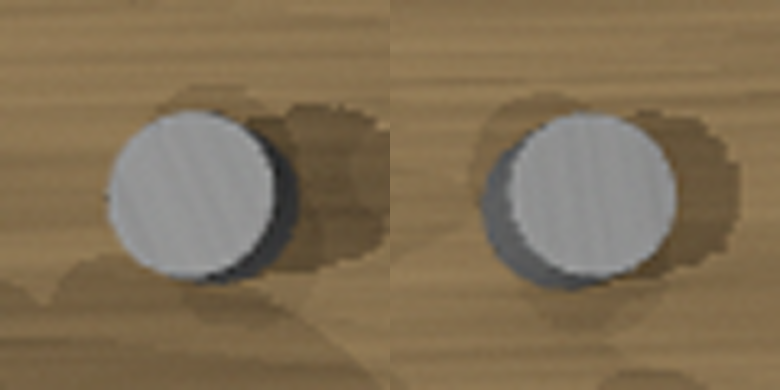

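View pics/crop_m.png

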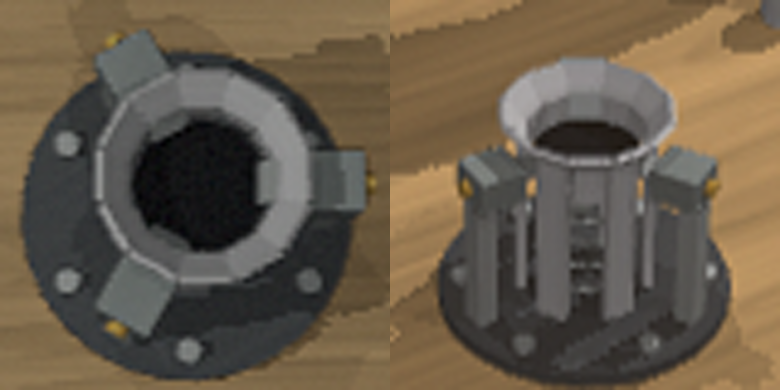

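```bash
cat > st.py <<'E'
from h import *
import sys
from scipy.spatial.transform import Rotation as R
o=bot.get_obs();q=o["tool_rot"];M=R.from_quat(np.r_[q[1:],q[0]]).as_matrix()
print("t",round(o["t"],2),"tcp",o["eef_pos"],"F",o["contact_force"],"M",o["torque"],"w",round(o["gripper_width"]*.0854,4),"x",M[:,0],"y",M[:,1],"z",M[:,2])
if len(sys.argv)>3:print("delta tool",M.T@(np.array(sys.argv[1:4],float)-o["eef_pos"]))
E
python3 -m crank '[[[0,0,0],[0,0,-8.2],0.0854],[[0,0,0],[0,0,-8.2],0.0854],[[0,0,0],[0,0,-8.3],0.0854]]' 40
python3 -m crank '[[[-0.0328,-0.0421,0],[0,0,0],0.0854],[[-0.0328,-0.0421,0],[0,0,0],0.0854],[[-0.0328,-0.0421,0],[0,0,0],0.0854],[[-0.0328,-0.0421,0],[0,0,0],0.0854],[[-0.0328,-0.0421,0],[0,0,0],0.0854],[[-0.0328,-0.0421,0],[0,0,0],0.0854],[[-0.0328,-0.0421,0],[0,0,0],0.0854],[[-0.0328,-0.0421,0],[0,0,0],0.0854],[[0,0,0],[0,0,0],0.0854],[[0,0,0],[0,0,0],0.0854]]'
python3 st.py .544 .276 .08
```

```text
t: 0.48
eef_pos: [0.2818, 0.613, 0.2447]
tool_rot: [-0.0, -0.003, 1.0, -0.001]
contact_force: [-0.6, 0.1, -0.4]
gripper_width: 0.999
t: 1.72
eef_pos: [0.5438, 0.277, 0.2449]
tool_rot: [-0.001, -0.0, 1.0, 0.0]
contact_force: [-0.6, 0.8, 0.6]
gripper_width: 0.999
t 1.73 tcp [0.5438 0.277  0.2449] F [-0.568   0.7891  0.5764] M [-0.0214  0.0014 -0.0288] w 0.0853 x [-1.     -0.0003  0.001 ] y [-0.0003  1.      0.0002] z [-0.001   0.0002 -1.    ]
delta tool [-0.0003 -0.001   0.1649]
```

```bash
python3 -m crank '[[[0,0,0.045],[0,0,0],0.0854],[[0,0,0.05],[0,0,0],0.0854],[[0,-0.001,0.05],[0,0,0],0.0854],[[0,0,0.04],[0,0,0],0.0854],[[0,0,0.033],[0,0,0],0.0854],[[0,0,0],[0,0,0],0.0854]]'
python3 - <<'E'
from h import *
for n in("scene","top"):
    p,d=bot.read_camera(n);np.save(f"pics/{n}1.npy",d)
    a=p[150:270,300:420] if n=="scene" else p[150:270,110:230]
    cv2.imwrite(f"pics/{n}1.png",cv2.resize(a[:,:,::-1],None,fx=5,fy=5,interpolation=cv2.INTER_CUBIC))
E
python3 st.py
```

```text
t: 2.48
eef_pos: [0.5412, 0.2765, 0.0248]
tool_rot: [-0.003, -0.002, 1.0, -0.001]
contact_force: [0.2, 0.2, 0.9]
gripper_width: 1.0
t 2.58 tcp [0.544  0.2771 0.028 ] F [0.1973 0.4345 0.3817] M [ 0.0103 -0.011   0.0057] w 0.0853 x [-1.     -0.0021 -0.0001] y [-0.0021  1.      0.0009] z [ 0.0001  0.0009 -1.    ]
```

View pics/scene1.png

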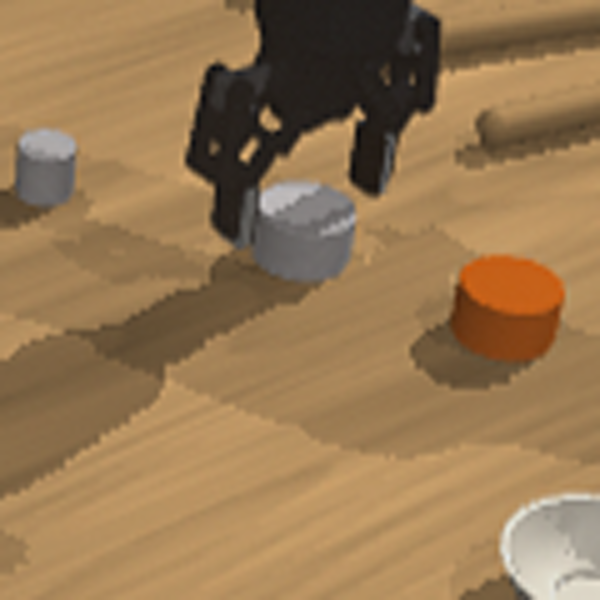

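View pics/top1.png

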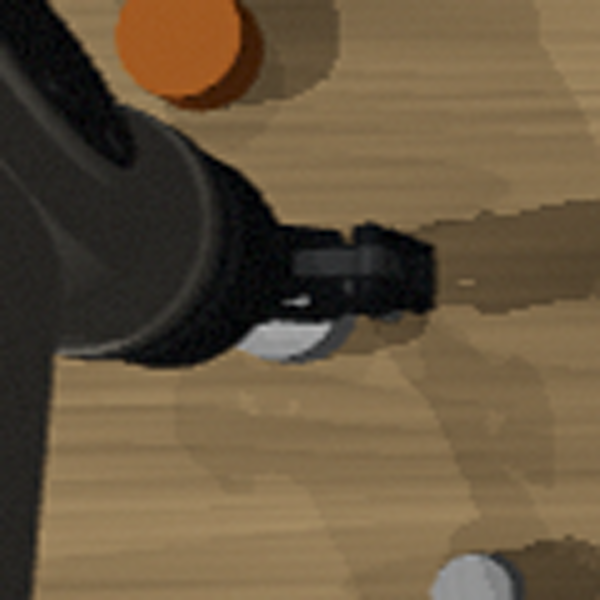

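The fingers stand on both sides of the slug, with tips about level with its upper half. Closing.

```bash
python3 -m crank '[[[0,0,0],[0,0,0],0.045],[[0,0,0],[0,0,0],0.045],[[0,0,0],[0,0,0],0.045],[[0,0,0],[0,0,0],0.045],[[0,0,0],[0,0,0],0.045],[[0,0,0],[0,0,0],0.045]]' 40
python3 st.py
python3 - <<'E'
from h import *
for n in("scene",):
    p,d=bot.read_camera(n);np.save(f"pics/{n}2.npy",d)
    a=p[150:230,320:400]
    cv2.imwrite(f"pics/{n}2.png",cv2.resize(a[:,:,::-1],None,fx=7,fy=7,interpolation=cv2.INTER_CUBIC))
E
```

```text
t: 3.32
eef_pos: [0.5452, 0.2762, 0.0291]
tool_rot: [0.001, -0.0, 1.0, 0.001]
contact_force: [-1.1, -0.9, 8.0]
gripper_width: 0.586
t 3.33 tcp [0.5452 0.2762 0.0291] F [-1.1324 -0.9084  7.9897] M [-0.1005  0.3359 -0.0321] w 0.0501 x [-1.     -0.0002 -0.0019] y [-0.0002  1.      0.0014] z [ 0.0019  0.0014 -1.    ]
```

View pics/scene2.png

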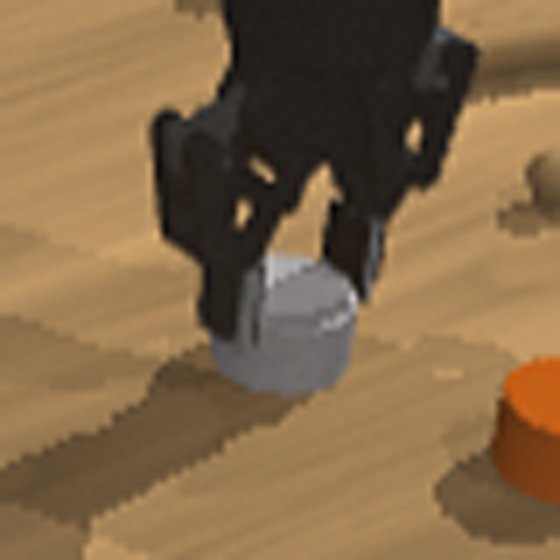

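```bash
python3 -m crank '[[[0,0,-0.01],[0,0,0],0.045],[[0,0,-0.03],[0,0,0],0.045],[[0,0,-0.05],[0,0,0],0.045],[[0,0,-0.05],[0,0,0],0.045],[[0,0,-0.04],[0,0,0],0.045],[[0,0,0],[0,0,0],0.045]]' 60
python3 st.py .565 -.029 .2
python3 - <<'E'
from h import *
for n in("scene",):
    p,d=bot.read_camera(n);np.save(f"pics/{n}3.npy",d)
    a=p[60:200,300:440]
    cv2.imwrite(f"pics/{n}3.png",cv2.resize(a[:,:,::-1],None,fx=4,fy=4,interpolation=cv2.INTER_CUBIC))
E
```

```text
t: 4.12
eef_pos: [0.5463, 0.2765, 0.2117]
tool_rot: [0.003, 0.0, 1.0, 0.002]
contact_force: [0.5, 0.4, -2.2]
gripper_width: 0.584
t 4.12 tcp [0.5463 0.2765 0.2117] F [ 0.5037  0.3763 -2.1563] M [0.0129 0.0024 0.0155] w 0.0498 x [-1.      0.0001 -0.0064] y [0.0001 1.     0.0041] z [ 0.0064  0.0041 -1.    ]
delta tool [-0.0187 -0.3055  0.0106]
```

View pics/scene3.png

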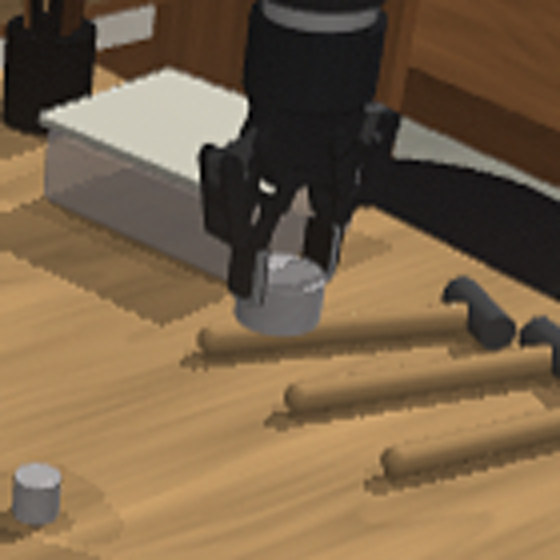

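```bash
python3 -m crank '[[[-0.002,-0.025,0],[0,0,0],0.045],[[-0.003,-0.045,0],[0,0,0],0.045],[[-0.003,-0.0455,0],[0,0,0],0.045],[[-0.003,-0.045,0],[0,0,0],0.045],[[-0.003,-0.045,0],[0,0,0],0.045],[[-0.003,-0.045,0],[0,0,0],0.045],[[-0.002,-0.035,0],[0,0,0],0.045],[[-0.001,-0.020,0],[0,0,0],0.045],[[0,0,0],[0,0,0],0.045],[[0,0,0],[0,0,0],0.045]]'
python3 st.py .566 -.029 .15
python3 - <<'E'
from h import *
ims=[]
for n in("scene","top"):
    p,d=bot.read_camera(n);np.save(f"pics/{n}4.npy",d)
    a=p[140:280,200:340] if n=="scene" else p[120:260,250:390]
    ims.append(cv2.resize(a[:,:,::-1],(400,400),interpolation=cv2.INTER_CUBIC))
cv2.imwrite("pics/both4.png",np.hstack(ims))
E
```

```text
t: 5.42
eef_pos: [0.5639, -0.0285, 0.2064]
tool_rot: [-0.001, -0.001, 1.0, 0.0]
contact_force: [-0.4, 0.5, -2.0]
gripper_width: 0.581
t 5.42 tcp [ 0.5639 -0.0285  0.2064] F [-0.4258  0.4978 -1.9937] M [-0.0112  0.0114  0.0153] w 0.0496 x [-1.     -0.0015  0.0017] y [-0.0015  1.      0.0006] z [-0.0017  0.0006 -1.    ]
delta tool [-0.0022 -0.0005  0.0564]
```

View pics/both4.png

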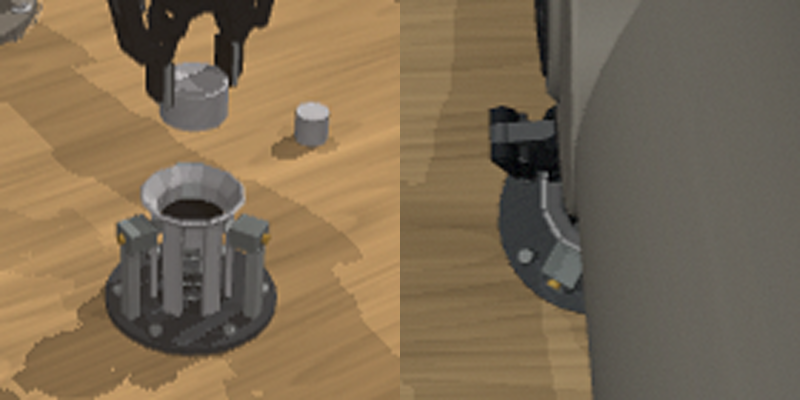

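```bash
python3 -m crank '[[[-0.002,0,0.02],[0,0,0],0.045],[[0,0,0.025],[0,0,0],0.045],[[0,0,0.02],[0,0,0],0.045],[[0,0,0.008],[0,0,0],0.045],[[0,0,0],[0,0,0],0.045],[[0,0,0],[0,0,0],0.045]]'
python3 st.py .566 -.029 .122
python3 -m crank '[[[0,0,0.002],[0,0,0],0.045],[[0,0,0.002],[0,0,0],0.045],[[0,0,0],[0,0,0],0.045]]'
python3 st.py .566 -.029 .122
```

```text
t: 6.28
eef_pos: [0.5671, -0.0296, 0.1352]
tool_rot: [0.001, -0.0, 1.0, 0.0]
contact_force: [0.4, 0.2, -1.1]
gripper_width: 0.58
t 6.28 tcp [ 0.5671 -0.0296  0.1352] F [ 0.3619  0.1631 -1.11  ] M [-0.0386 -0.0278 -0.0272] w 0.0495 x [-1.     -0.0006 -0.0014] y [-0.0006  1.      0.0002] z [ 0.0014  0.0002 -1.    ]
delta tool [0.0011 0.0006 0.0131]
t: 6.65
eef_pos: [0.5664, -0.0299, 0.1302]
tool_rot: [-0.0, -0.0, 1.0, 0.0]
contact_force: [-0.4, 0.8, -1.8]
gripper_width: 0.578
t 6.65 tcp [ 0.5664 -0.0299  0.1302] F [-0.4087  0.7635 -1.8262] M [-0.0148 -0.021  -0.0155] w 0.0494 x [-1.     -0.0002  0.0002] y [-0.0002  1.      0.    ] z [-0.0002  0.     -1.    ]
delta tool [0.0004 0.0009 0.0082]
```

```bash
for i in 1 2 3; do python3 -m crank '[[[0,0,0.002],[0,0,0],0.045],[[0,0,0],[0,0,0],0.045],[[0,0,0],[0,0,0],0.045]]' >/dev/null
python3 st.py .566 -.029 .122; done
```

```text
t 7.03 tcp [ 0.5664 -0.0299  0.1283] F [-0.1073 -0.41   -1.42  ] M [ 0.0218 -0.0168 -0.0478] w 0.0496 x [-1.     -0.0002  0.0001] y [-0.0002  1.      0.    ] z [-0.0001  0.     -1.    ]
delta tool [0.0004 0.0009 0.0063]
t 7.4 tcp [ 0.5664 -0.0299  0.1262] F [ 0.2612  0.4144 -2.0513] M [-0.0347 -0.017   0.0205] w 0.0495 x [-1.     -0.0003  0.0001] y [-0.0003  1.      0.    ] z [-0.0001  0.     -1.    ]
delta tool [0.0004 0.0009 0.0042]
t 7.78 tcp [ 0.5665 -0.0299  0.1243] F [-0.3461 -0.9983 -2.5513] M [ 0.0298 -0.026   0.0423] w 0.0497 x [-1.     -0.0003  0.    ] y [-0.0003  1.      0.    ] z [-0.  0. -1.]
delta tool [0.0005 0.0009 0.0023]
```

```bash
for i in 1 2 3; do python3 -m crank '[[[0,0,0.0015],[0,0,0],0.045],[[0,0,0],[0,0,0],0.045]]' >/dev/null
python3 st.py .566 -.029 .122; done
```

```text
t 8.03 tcp [ 0.5664 -0.0299  0.1227] F [-0.7291 -0.5995 -1.0794] M [ 0.0144 -0.0359  0.0235] w 0.0497 x [-1.     -0.0002  0.0002] y [-0.0002  1.      0.    ] z [-0.0002  0.     -1.    ]
delta tool [0.0004 0.0009 0.0007]
t 8.28 tcp [ 0.5665 -0.0297  0.1214] F [-0.554   0.8851  0.8929] M [ 0.1774  0.1633 -0.0702] w 0.0497 x [-1.     -0.0004 -0.    ] y [-0.0004  1.      0.0003] z [ 0.      0.0003 -1.    ]
delta tool [ 0.0005  0.0007 -0.0006]
t 8.53 tcp [ 0.5669 -0.0297  0.1203] F [0.1233 1.7606 4.2127] M [0.2075 0.2075 0.0085] w 0.0495 x [-1.     -0.0004 -0.001 ] y [-0.0004  1.      0.0003] z [ 0.001   0.0003 -1.    ]
delta tool [ 0.0009  0.0007 -0.0017]
```

```bash
python3 -m crank '[[[0,0,-0.002],[0,0,0],0.045],[[0,0,0],[0,0,0],0.065],[[0,0,0],[0,0,0],0.08],[[0,0,0],[0,0,0],0.08],[[0,0,-0.01],[0,0,0],0.08],[[0,0,-0.03],[0,0,0],0.08],[[0,0,-0.03],[0,0,0],0.08],[[0,0,0],[0,0,0],0.0],[[0,0,0],[0,0,0],0.0],[[0,0,0],[0,0,0],0.0]]'
python3 - <<'E'
from h import *
ims=[]
for n in("scene","top"):
    p,d=bot.read_camera(n);np.save(f"pics/{n}5.npy",d)
    a=p[140:280,200:340] if n=="scene" else p[120:260,250:390]
    ims.append(cv2.resize(a[:,:,::-1],(400,400),interpolation=cv2.INTER_CUBIC))
    print(n,topface(n,d,(.565,-.029),.123))
cv2.imwrite("pics/both5.png",np.hstack(ims))
E
python3 st.py .565 -.030 .17
```

```text
t: 9.78
eef_pos: [0.5658, -0.0299, 0.1909]
tool_rot: [-0.001, -0.0, 1.0, -0.0]
contact_force: [0.0, -0.6, -0.2]
gripper_width: 0.301
scene (np.int64(258), array([ 0.5686, -0.0345,  0.1195]), (0.5674819946289062, -0.033303674310445786), 0.027788087725639343, np.float64(0.1195267313149822))
top (np.int64(3), array([ 0.5495, -0.0103,  0.1209]), (0.5493075251579285, -0.009999336674809456), 0.0013347092317417264, np.float64(0.12065033304062756))
t 9.88 tcp [ 0.5659 -0.0299  0.1909] F [ 0.8437  0.5372 -0.1447] M [-0.0359  0.0319  0.0272] w 0.0106 x [-1.     -0.0004  0.0017] y [-0.0004  1.     -0.0001] z [-0.0017 -0.0001 -1.    ]
delta tool [ 0.0009 -0.0001  0.0209]
```

View pics/both5.png

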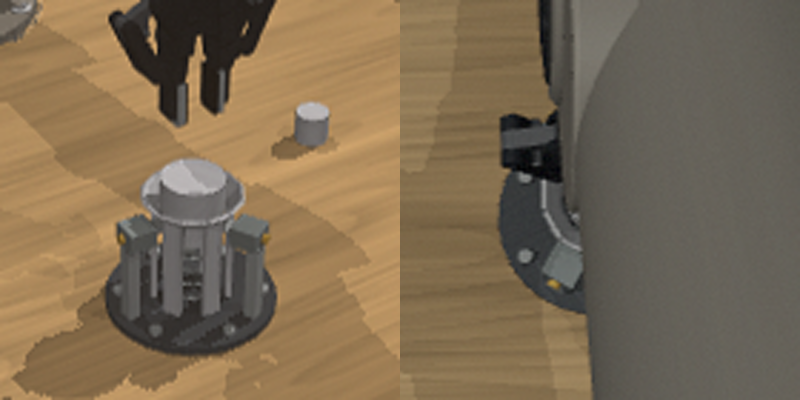

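```bash
python3 -m crank '[[[0.0003,0,0],[0,0,0],0],[[0,0,0.025],[0,0,0],0.0],[[0,0,0.02],[0,0,0],0.0],[[0,0,0],[0,0,0],0.0],[[0,0,0],[0,0,0],0.0]]'
python3 st.py .5655 -.030 .137
python3 -m crank '[[[0,0,0.004],[0,0,0],0],[[0,0,0.003],[0,0,0],0.0],[[0,0,0.003],[0,0,0],0.0],[[0,0,0],[0,0,0],0.0],[[0,0,0],[0,0,0],0.0]]'
python3 st.py .5655 -.030 .137
```

```text
t: 10.5
eef_pos: [0.5666, -0.0299, 0.1474]
tool_rot: [0.0, -0.0, 1.0, 0.0]
contact_force: [-0.4, -0.6, -0.6]
gripper_width: 0.002
t 10.5 tcp [ 0.5666 -0.0299  0.1474] F [-0.4107 -0.6362 -0.6002] M [-0.0309  0.0439  0.0218] w 0.0002 x [-1.     -0.0002 -0.0007] y [-0.0002  1.      0.    ] z [ 0.0007  0.     -1.    ]
delta tool [ 0.0011 -0.0001  0.0104]
t: 11.12
eef_pos: [0.5662, -0.0299, 0.1368]
tool_rot: [0.0, -0.0, 1.0, 0.0]
contact_force: [0.4, -0.4, 0.4]
gripper_width: 0.002
t 11.12 tcp [ 0.5662 -0.0299  0.1368] F [ 0.3553 -0.4085  0.4181] M [0.0095 0.0013 0.0208] w 0.0001 x [-1.     -0.0003 -0.    ] y [-0.0003  1.      0.    ] z [ 0.  0. -1.]
delta tool [ 0.0007 -0.0001 -0.0002]
```

```bash
for i in 1 2 3; do python3 -m crank '[[[0,0,0.002],[0,0,0],0],[[0,0,0.002],[0,0,0],0.0],[[0,0,0],[0,0,0],0.0]]' >/dev/null
python3 st.py .5655 -.030 .094; done
```

```text
t 11.5 tcp [ 0.5673 -0.03    0.1336] F [ 0.6143 -0.5175  3.0985] M [-0.0713 -0.2426 -0.0035] w 0.0005 x [-1.     -0.0001 -0.0025] y [-0.0001  1.      0.0001] z [ 0.0025  0.0001 -1.    ]
delta tool [ 0.0019 -0.      0.0396]
t 11.88 tcp [ 0.5667 -0.03    0.1294] F [-1.0185 -0.4567  5.8577] M [-0.031   0.1105 -0.0446] w 0.0004 x [-1.     -0.0002 -0.0012] y [-0.0002  1.      0.0001] z [ 0.0012  0.0001 -1.    ]
delta tool [ 0.0012 -0.      0.0354]
t 12.25 tcp [ 0.5666 -0.0299  0.125 ] F [1.1118 0.5995 4.4346] M [-0.1013 -0.1066  0.0154] w -0.0 x [-1.     -0.0003 -0.0009] y [-0.0003  1.      0.    ] z [ 0.0009  0.     -1.    ]
delta tool [ 0.0011 -0.0001  0.031 ]
```

```bash
python3 -m crank '[[[0.0008,0,0.002],[0,0,0],0],[[0,0,0.002],[0,0,0],0.0],[[0,0,0],[0,0,0],0.0]]' >/dev/null
python3 st.py .5655 -.030 .094; 
for i in 1 2 3; do python3 -m crank '[[[0,0,0.002],[0,0,0],0],[[0,0,0.002],[0,0,0],0.0],[[0,0,0],[0,0,0],0.0]]' >/dev/null
python3 st.py .5655 -.030 .094; done
python3 - <<'E'
from h import *
p,d=bot.read_camera("scene");a=p[140:280,200:340]
cv2.imwrite("pics/s6.png",cv2.resize(a[:,:,::-1],(560,560),interpolation=cv2.INTER_CUBIC))
E
```

```text
t 12.62 tcp [ 0.5665 -0.0299  0.1214] F [ 1.8383 -0.6731  4.6787] M [-0.1105 -0.3688 -0.024 ] w -0.0001 x [-1.     -0.0002 -0.0025] y [-0.0002  1.      0.    ] z [ 0.0025  0.     -1.    ]
delta tool [ 0.0011 -0.0001  0.0274]
t 13.0 tcp [ 0.5665 -0.0299  0.1174] F [ 1.4636 -0.8202  4.9599] M [-0.0851 -0.3805  0.0321] w -0.0002 x [-1.     -0.0002 -0.0026] y [-0.0002  1.      0.    ] z [ 0.0026  0.     -1.    ]
delta tool [ 0.0011 -0.0001  0.0234]
t 13.38 tcp [ 0.5665 -0.0299  0.1134] F [2.0364 0.1911 5.744 ] M [-0.0938 -0.3784  0.0342] w 0.0002 x [-1.     -0.0002 -0.0025] y [-0.0002  1.      0.    ] z [ 0.0025  0.     -1.    ]
delta tool [ 0.0011 -0.0001  0.0194]
t 13.75 tcp [ 0.5665 -0.0299  0.1095] F [ 1.247  -1.3489  6.1429] M [-0.0973 -0.2576 -0.0053] w 0.0001 x [-1.     -0.0003 -0.0026] y [-0.0003  1.      0.    ] z [ 0.0026  0.     -1.    ]
delta tool [ 0.0011 -0.0001  0.0155]
```

View pics/s6.png

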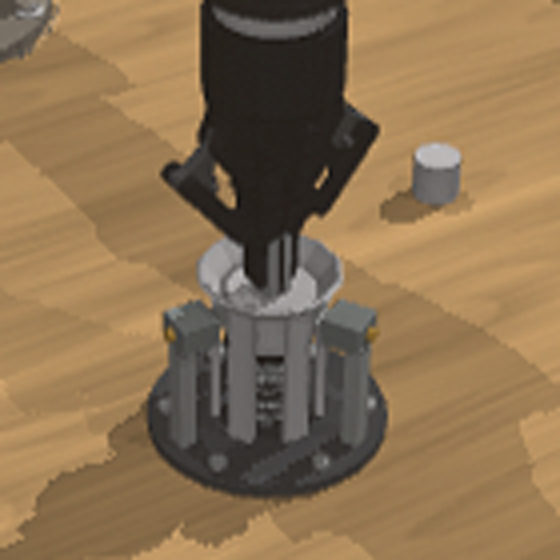

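```bash
for i in 1 2 3; do python3 -m crank '[[[0,0,0.002],[0,0,0],0],[[0,0,0.002],[0,0,0],0.0],[[0,0,0],[0,0,0],0.0]]' >/dev/null
python3 st.py .5655 -.030 .094; done
```

```text
t 14.18 tcp [ 0.5665 -0.0299  0.1055] F [ 0.7634 -0.2853  6.1934] M [-0.0641 -0.3106  0.0309] w 0.0002 x [-1.     -0.0001 -0.0025] y [-0.0001  1.      0.0001] z [ 0.0025  0.0001 -1.    ]
delta tool [ 0.0011 -0.0001  0.0115]
t 14.55 tcp [ 0.5665 -0.0299  0.1016] F [ 0.3227 -1.0241  7.1846] M [-0.1351 -0.1879  0.0214] w -0.0003 x [-1.     -0.0002 -0.0025] y [-0.0002  1.      0.0001] z [ 0.0025  0.0001 -1.    ]
delta tool [ 0.0011 -0.0001  0.0076]
t 14.93 tcp [ 0.5666 -0.0299  0.0976] F [ 0.0814 -0.2597  9.1805] M [-0.0652 -0.1157 -0.023 ] w -0.0002 x [-1.     -0.0002 -0.0025] y [-0.0002  1.      0.0001] z [ 0.0025  0.0001 -1.    ]
delta tool [ 0.0011 -0.0001  0.0036]
```

```bash
for i in 1 2; do python3 -m crank '[[[0,0,0.0012],[0,0,0],0],[[0,0,0.0012],[0,0,0],0.0],[[0,0,0],[0,0,0],0.0]]' >/dev/null
python3 st.py .5655 -.030 .094; done
python3 - <<'E'
from h import *
p,d=bot.read_camera("scene");a=p[140:280,200:340]
cv2.imwrite("pics/s7.png",cv2.resize(a[:,:,::-1],(560,560),interpolation=cv2.INTER_CUBIC))
E
```

```text
t 15.3 tcp [ 0.5665 -0.0299  0.0952] F [-0.1001 -0.6774  8.6981] M [-0.0975 -0.0157  0.0116] w -0.0001 x [-1.     -0.0001 -0.0025] y [-0.0001  1.      0.0001] z [ 0.0025  0.0001 -1.    ]
delta tool [ 0.001  -0.0001  0.0012]
t 15.68 tcp [ 0.5666 -0.0299  0.0929] F [ 0.7651 -0.184   8.5629] M [-0.0911 -0.0659 -0.0464] w 0.0001 x [-1.     -0.0002 -0.0025] y [-0.0002  1.      0.0001] z [ 0.0025  0.0001 -1.    ]
delta tool [ 0.0011 -0.0001 -0.0011]
```

View pics/s7.png

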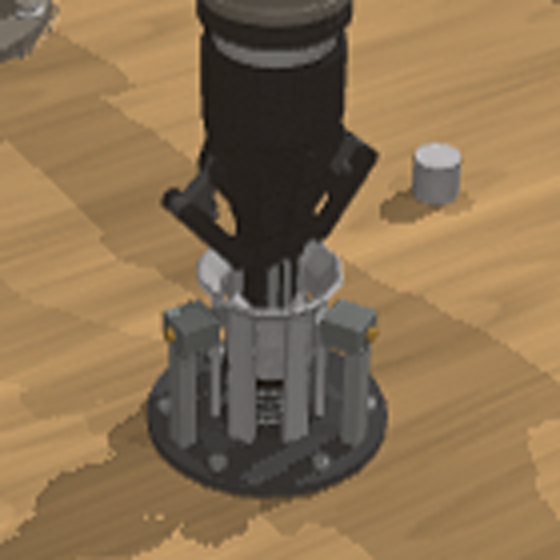

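```bash
for i in 1 2 3; do python3 -m crank '[[[0,0,-0.0015],[0,0,0],0],[[0,0,-0.0015],[0,0,0],0.0],[[0,0,0],[0,0,0],0.0]]' >/dev/null
python3 st.py .5655 -.030 .094; done
```

```text
t 16.1 tcp [ 0.5666 -0.0299  0.096 ] F [-0.179  -0.2157  8.0248] M [-0.061  -0.0226 -0.0121] w 0.0002 x [-1.     -0.0001 -0.0026] y [-0.0001  1.      0.0001] z [ 0.0026  0.0001 -1.    ]
delta tool [ 0.0011 -0.0001  0.002 ]
t 16.48 tcp [ 0.5655 -0.0298  0.0981] F [-0.5518 -0.0201  5.9087] M [-0.0062  0.0423 -0.0079] w 0.0 x [-1.     -0.0004 -0.0002] y [-0.0004  1.      0.0001] z [ 0.0002  0.0001 -1.    ]
delta tool [-0.     -0.0002  0.0041]
t 16.85 tcp [ 0.565  -0.0298  0.1008] F [ 0.3598 -0.5648  0.0945] M [-0.01    0.0429  0.0052] w 0.0001 x [-1.     -0.0004  0.0006] y [-0.0004  1.      0.    ] z [-0.0006  0.     -1.    ]
delta tool [-0.0005 -0.0002  0.0068]
```

```bash
python3 -m crank '[[[0,0,-0.03],[0,0,0],0],[[0,0,-0.05],[0,0,0],0.0],[[0,0,-0.04],[0,0,0],0.0],[[-0.003,-0.03,0],[0,0,0],0.0854],[[-0.004,-0.045,0],[0,0,0],0.0854],[[-0.004,-0.045,0],[0,0,0],0.0854],[[-0.004,-0.045,0],[0,0,0],0.0854],[[-0.004,-0.04,0],[0,0,0],0.0854],[[-0.0023,-0.0228,0],[0,0,0],0.0854],[[0,0,0],[0,0,0],0.0854]]' 40
python3 st.py .5863 -.2577 .028
python3 - <<'E'
from h import *
p,d=bot.read_camera("scene")
cv2.imwrite("pics/s8.png",p[:,:,::-1])
a=p[180:270,220:310];cv2.imwrite("pics/s8c.png",cv2.resize(a[:,:,::-1],(540,540),interpolation=cv2.INTER_CUBIC))
p,d=bot.read_camera("top");a=p[145:235,275:365];cv2.imwrite("pics/t8c.png",cv2.resize(a[:,:,::-1],(540,540),interpolation=cv2.INTER_CUBIC))
E
```

```text
t: 18.1
eef_pos: [0.5862, -0.2591, 0.2206]
tool_rot: [-0.0, 0.001, 1.0, -0.0]
contact_force: [0.9, 0.2, -0.3]
gripper_width: 0.998
t 18.1 tcp [ 0.5862 -0.2591  0.2206] F [ 0.9043  0.1783 -0.3023] M [ 0.0131  0.0262 -0.0411] w 0.0852 x [-1.      0.0024  0.0007] y [ 0.0024  1.     -0.0003] z [-0.0007 -0.0003 -1.    ]
delta tool [-0.0002  0.0014  0.1926]
```

View pics/s8c.png

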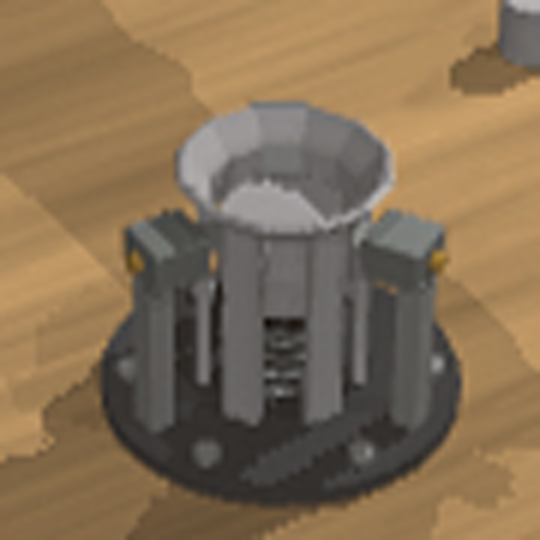

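View pics/t8c.png

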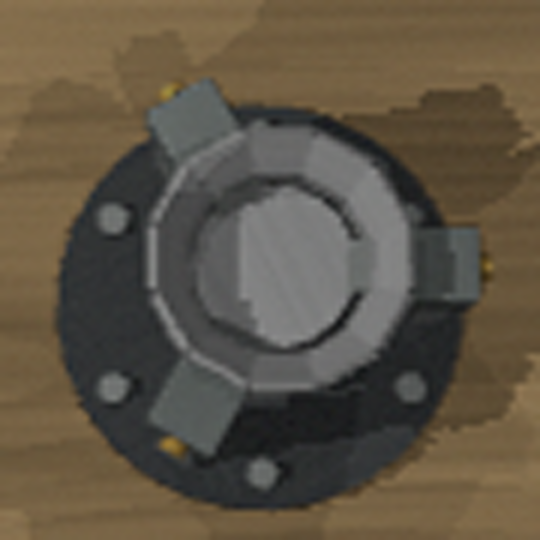

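View pics/s8.png

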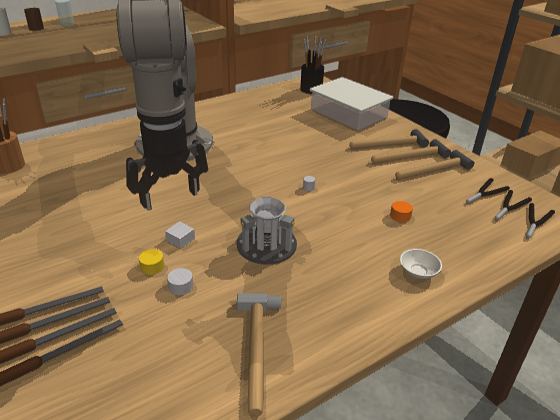

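The first slug sits flat below the throat, level with the lips (top view about (285,265)). Next is the second slug; the gripper is over it.

```bash
python3 -m crank '[[[0,0.0012,0.045],[0,0,0],0.0854],[[0,0,0.05],[0,0,0],0.0854],[[0,0,0.045],[0,0,0],0.0854],[[0,0,0.035],[0,0,0],0.0854],[[0,0,0.0175],[0,0,0],0.0854],[[0,0,0],[0,0,0],0.0854]]'
python3 st.py
python3 - <<'E'
from h import *
d=np.load("pics/scene5.npy")
p,d=bot.read_camera("scene")
a=p[210:310,120:220];cv2.imwrite("pics/s9.png",cv2.resize(a[:,:,::-1],(600,600),interpolation=cv2.INTER_CUBIC))
print(topface("scene",d,(.5675,-.0333),.081,r=.024,tol=.006))
E
```

```text
t: 18.95
eef_pos: [0.5866, -0.255, 0.0278]
tool_rot: [-0.001, -0.001, 1.0, 0.001]
contact_force: [-0.1, 0.6, 0.2]
gripper_width: 1.0
t 18.95 tcp [ 0.5866 -0.255   0.0278] F [-0.1148  0.6246  0.1622] M [-0.0055 -0.0272 -0.0193] w 0.0854 x [-1.     -0.0018  0.0015] y [-0.0018  1.      0.0012] z [-0.0015  0.0012 -1.    ]
(np.int64(130), array([ 0.5604, -0.0289,  0.0817]), (0.5632814168930054, -0.0304481890052557), 0.022554565221071243, np.float64(0.08166313954840326))
```

View pics/s9.png

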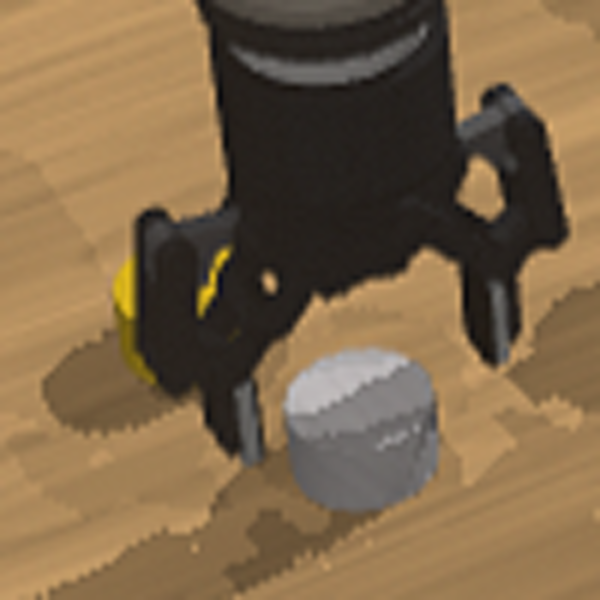

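```bash
python3 -m crank '[[[0,-0.001,0],[0,0,0],0.0854],[[0,0,0],[0,0,0],0.045],[[0,0,0],[0,0,0],0.045],[[0,0,0],[0,0,0],0.045],[[0,0,0],[0,0,0],0.045],[[0,0,0],[0,0,0],0.045],[[0,0,0],[0,0,0],0.045]]' 40
python3 st.py
python3 -m crank '[[[0,0,-0.01],[0,0,0],0.045],[[0,0,-0.03],[0,0,0],0.045],[[0,0,-0.05],[0,0,0],0.045],[[0,0,-0.05],[0,0,0],0.045],[[0,0,-0.04],[0,0,0],0.045],[[0,0,0],[0,0,0],0.045]]' 60
python3 st.py .566 -.030 .205
python3 - <<'E'
from h import *
p,d=bot.read_camera("scene")
a=p[110:310,80:280];cv2.imwrite("pics/s10.png",cv2.resize(a[:,:,::-1],(600,600),interpolation=cv2.INTER_CUBIC))
E
```

```text
t: 19.88
eef_pos: [0.5872, -0.2577, 0.0297]
tool_rot: [0.001, -0.0, 1.0, -0.0]
contact_force: [-0.8, 0.2, 7.0]
gripper_width: 0.596
t 19.88 tcp [ 0.5872 -0.2577  0.0297] F [-0.8212  0.1553  6.9607] M [ 0.1926  0.3165 -0.0124] w 0.0509 x [-1.     -0.0001 -0.0012] y [-0.0001  1.     -0.0002] z [ 0.0012 -0.0002 -1.    ]
t: 20.62
eef_pos: [0.5885, -0.2584, 0.2126]
tool_rot: [0.003, 0.0, 1.0, -0.001]
contact_force: [-0.8, -0.4, -3.2]
gripper_width: 0.576
t 20.62 tcp [ 0.5885 -0.2584  0.2126] F [-0.8373 -0.3999 -3.2006] M [-0.0371  0.013  -0.0023] w 0.0492 x [-1.      0.     -0.0066] y [ 0.0001  1.     -0.0021] z [ 0.0066 -0.0021 -1.    ]
delta tool [0.0225 0.2284 0.007 ]
```

View pics/s10.png

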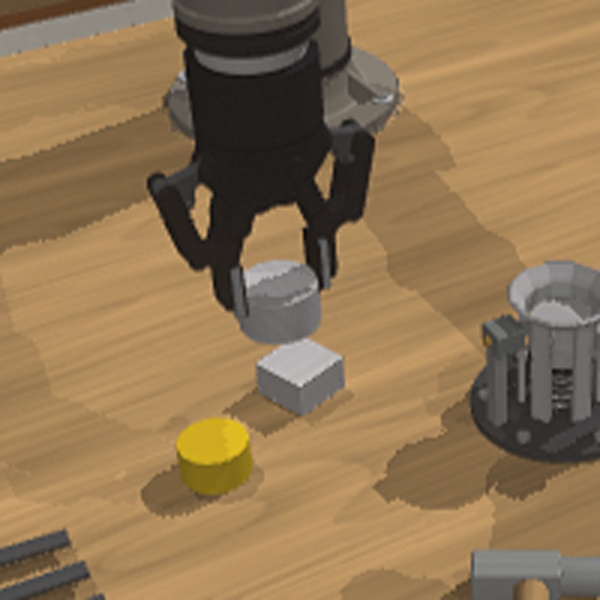

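Slug two is held level at about (280,300). Carrying it to the funnel.

```bash
python3 -m crank '[[[0.002,0.025,0],[0,0,0],0.045],[[0.004,0.04,0],[0,0,0],0.045],[[0.004,0.045,0],[0,0,0],0.045],[[0.004,0.045,0],[0,0,0],0.045],[[0.004,0.04,0],[0,0,0],0.045],[[0.002,0.025,0],[0,0,0],0.045],[[0.001,0.0084,0],[0,0,0],0.045],[[0,0,0],[0,0,0],0.045],[[0,0,0],[0,0,0],0.045]]'
python3 st.py .566 -.030 .13
```

```text
t: 21.8
eef_pos: [0.5655, -0.0309, 0.2081]
tool_rot: [-0.0, 0.001, 1.0, -0.0]
contact_force: [0.1, -0.9, -2.3]
gripper_width: 0.577
t 21.8 tcp [ 0.5655 -0.0309  0.2081] F [ 0.1378 -0.9337 -2.2574] M [ 0.0077 -0.0221  0.0168] w 0.0493 x [-1.      0.002   0.0006] y [ 0.002   1.     -0.0008] z [-0.0006 -0.0008 -1.    ]
delta tool [-0.0006  0.0009  0.0781]
```

```bash
python3 -m crank '[[[-0.0006,0.0007,0.02],[0,0,0],0.045],[[0,0,0.025],[0,0,0],0.045],[[0,0,0.02],[0,0,0],0.045],[[0,0,0.01],[0,0,0],0.045],[[0,0,0.003],[0,0,0],0.045],[[0,0,0],[0,0,0],0.045],[[0,0,0],[0,0,0],0.045]]'
python3 st.py .566 -.030 .123
for i in 1 2; do python3 -m crank '[[[0,0,0.002],[0,0,0],0.045],[[0,0,0],[0,0,0],0.045],[[0,0,0],[0,0,0],0.045]]' >/dev/null; python3 st.py .566 -.030 .123; done
```

```text
t: 22.68
eef_pos: [0.5668, -0.0285, 0.1313]
tool_rot: [0.001, -0.0, 1.0, 0.0]
contact_force: [0.2, 0.4, -3.0]
gripper_width: 0.581
t 22.68 tcp [ 0.5668 -0.0285  0.1313] F [ 0.203   0.3566 -2.9854] M [-0.0312 -0.0135  0.0084] w 0.0496 x [-1.     -0.0001 -0.0013] y [-0.0001  1.      0.0001] z [ 0.0013  0.0001 -1.    ]
delta tool [ 0.0008 -0.0015  0.0083]
t 23.05 tcp [ 0.5663 -0.0283  0.1286] F [-0.7875  1.1669 -1.7704] M [ 0.0173 -0.0008  0.0025] w 0.0493 x [-1.     -0.0003 -0.0001] y [-0.0003  1.      0.0001] z [ 0.0001  0.0001 -1.    ]
delta tool [ 0.0003 -0.0017  0.0056]
t 23.43 tcp [ 0.5662 -0.0284  0.1264] F [ 0.6456  0.8585 -1.921 ] M [-0.021   0.0032 -0.0431] w 0.0499 x [-1.     -0.0003  0.0001] y [-0.0003  1.      0.    ] z [-0.0001  0.     -1.    ]
delta tool [ 0.0002 -0.0016  0.0034]
```

Shift y by −1.5 mm and keep lowering.

```bash
python3 -m crank '[[[0,-0.0015,0],[0,0,0],0.045],[[0,0,0.001],[0,0,0],0.045],[[0,0,0],[0,0,0],0.045]]' >/dev/null; python3 st.py .566 -.030 .123
for i in 1 2 3; do python3 -m crank '[[[0,0,0.0015],[0,0,0],0.045],[[0,0,0],[0,0,0],0.045]]' >/dev/null; python3 st.py .566 -.030 .123; done
```

```text
t 23.8 tcp [ 0.5662 -0.0299  0.1254] F [ 1.0164 -0.6853 -2.0871] M [ 0.002  -0.0187  0.0428] w 0.0491 x [-1.     -0.0001  0.0002] y [-0.0001  1.      0.    ] z [-0.0002  0.     -1.    ]
delta tool [ 0.0002 -0.0001  0.0024]
t 24.05 tcp [ 0.5661 -0.0298  0.1238] F [ 0.1502  0.0529 -2.438 ] M [-0.0344  0.0497  0.0112] w 0.0495 x [-1.     -0.0004  0.0003] y [-0.0004  1.     -0.    ] z [-0.0003 -0.     -1.    ]
delta tool [ 0.0001 -0.0002  0.0008]
t 24.3 tcp [ 0.5663 -0.0297  0.1225] F [ 0.3896  1.1112 -1.4575] M [ 0.0899  0.0121 -0.0034] w 0.0494 x [-1.     -0.0005 -0.    ] y [-0.0005  1.      0.0002] z [ 0.      0.0002 -1.    ]
delta tool [ 0.0003 -0.0003 -0.0005]
t 24.55 tcp [ 0.5665 -0.0297  0.1215] F [-1.8592  0.6576  3.5609] M [0.2443 0.3137 0.0162] w 0.0489 x [-1.     -0.0004 -0.0005] y [-0.0004  1.      0.0004] z [ 0.0005  0.0004 -1.    ]
delta tool [ 0.0005 -0.0003 -0.0015]
```

Resting on the lips (about 5.5 N). Release, rise and shut the fingers.

```bash
python3 -m crank '[[[0,0,-0.0015],[0,0,0],0.045],[[0,0,0],[0,0,0],0.065],[[0,0,0],[0,0,0],0.08],[[0,0,0],[0,0,0],0.08],[[0,0,-0.01],[0,0,0],0.08],[[0,0,-0.03],[0,0,0],0.08],[[0,0,-0.03],[0,0,0],0.08],[[0,0,0],[0,0,0],0.0],[[0,0,0],[0,0,0],0.0],[[0,0,0],[0,0,0],0.0]]'
python3 - <<'E'
from h import *
p,d=bot.read_camera("scene");a=p[140:280,200:340]
cv2.imwrite("pics/s11.png",cv2.resize(a[:,:,::-1],(500,500),interpolation=cv2.INTER_CUBIC))
print(topface("scene",d,(.5675,-.0333),.1195))
E
python3 st.py .5655 -.030 .137
```

```text
t: 25.8
eef_pos: [0.5656, -0.0299, 0.1916]
tool_rot: [-0.001, -0.0, 1.0, -0.0]
contact_force: [0.0, 0.2, 0.1]
gripper_width: 0.297
(np.int64(287), array([ 0.5696, -0.0354,  0.1189]), (0.569251537322998, -0.0334581583738327), 0.02901218831539154, np.float64(0.11917369572125913))
t 25.85 tcp [ 0.5656 -0.0298  0.1916] F [-0.5861 -0.0565  0.3456] M [ 0.0039 -0.0008  0.0074] w 0.0181 x [-1.     -0.0004  0.0018] y [-0.0004  1.     -0.0001] z [-0.0018 -0.0001 -1.    ]
delta tool [ 0.     -0.0002  0.0546]
```

View pics/s11.png

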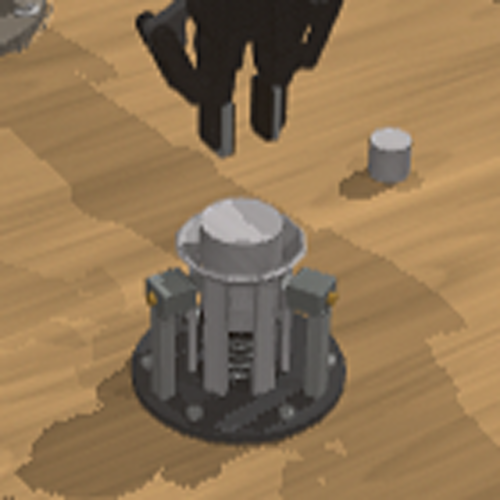

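Slug two sits in the funnel, level. Now push.

```bash
python3 -m crank '[[[0.0005,0,0],[0,0,0],0],[[0,0,0.025],[0,0,0],0.0],[[0,0,0.02],[0,0,0],0.0],[[0,0,0.007],[0,0,0],0],[[0,0,0.002],[0,0,0],0.0],[[0,0,0],[0,0,0],0.0],[[0,0,0],[0,0,0],0.0]]' >/dev/null
python3 st.py .5655 -.030 .137
for i in 1 2 3 4; do python3 -m crank '[[[0,0,0.002],[0,0,0],0],[[0,0,0.002],[0,0,0],0.0],[[0,0,0],[0,0,0],0.0]]' >/dev/null
python3 st.py .5655 -.030 .094; done
```

```text
t 26.73 tcp [ 0.5662 -0.0299  0.1392] F [ 0.5085 -0.5528 -0.3225] M [-0.0561  0.0053 -0.0324] w 0.0003 x [-1.     -0.0002 -0.0012] y [-0.0002  1.      0.0002] z [ 0.0012  0.0002 -1.    ]
delta tool [ 0.0007 -0.0001  0.0022]
t 27.1 tcp [ 0.5665 -0.0301  0.1352] F [ 0.4784 -0.2188  3.2128] M [-0.1906 -0.0313  0.0106] w 0.0 x [-1.     -0.     -0.0017] y [-0.      1.     -0.0001] z [ 0.0017 -0.0001 -1.    ]
delta tool [0.001  0.0001 0.0412]
t 27.48 tcp [ 0.5673 -0.0301  0.1318] F [ 1.4108 -1.5711  7.2508] M [-0.0913 -0.168   0.0035] w -0.0004 x [-1.     -0.0001 -0.0036] y [-0.0001  1.      0.    ] z [ 0.0036  0.     -1.    ]
delta tool [0.002  0.0001 0.0378]
t 27.85 tcp [ 0.5672 -0.0301  0.1273] F [ 1.976  -0.5548  4.6597] M [-0.171  -0.4392 -0.0001] w -0.0002 x [-1.     -0.0001 -0.0032] y [-0.0001  1.     -0.0001] z [ 0.0032 -0.0001 -1.    ]
delta tool [0.0018 0.0001 0.0333]
t 28.23 tcp [ 0.5672 -0.0301  0.1233] F [ 1.6813 -0.554   5.7274] M [-0.1622 -0.3255 -0.005 ] w 0.0003 x [-1.     -0.0001 -0.0031] y [-0.0001  1.     -0.0001] z [ 0.0031 -0.0001 -1.    ]
delta tool [0.0018 0.0001 0.0293]
```

```bash
python3 -m crank '[[[0.001,0,0.002],[0,0,0],0],[[0,0,0.002],[0,0,0],0.0],[[0,0,0],[0,0,0],0.0]]' >/dev/null
python3 st.py .5655 -.030 .094
for i in 1 2 3; do python3 -m crank '[[[0,0,0.002],[0,0,0],0],[[0,0,0.002],[0,0,0],0.0],[[0,0,0],[0,0,0],0.0]]' >/dev/null
python3 st.py .5655 -.030 .094; done
```

```text
t 28.6 tcp [ 0.567  -0.0301  0.1197] F [ 2.8039 -0.8412  6.1134] M [-0.2478 -0.7162 -0.0008] w 0.0001 x [-1.     -0.0001 -0.0049] y [-0.0001  1.     -0.0001] z [ 0.0049 -0.0001 -1.    ]
delta tool [0.0016 0.0001 0.0257]
t 28.98 tcp [ 0.567  -0.0301  0.1157] F [ 3.2832 -0.9399  6.6061] M [-0.2392 -0.6885  0.056 ] w 0.0 x [-1.     -0.0001 -0.0049] y [-0.0001  1.     -0.0001] z [ 0.0049 -0.0001 -1.    ]
delta tool [0.0016 0.0001 0.0217]
t 29.35 tcp [ 0.567  -0.0301  0.1117] F [ 2.596  -0.9728  6.4295] M [-0.2029 -0.6269 -0.0592] w 0.0002 x [-1.     -0.0001 -0.0049] y [-0.0001  1.     -0.0001] z [ 0.0049 -0.0001 -1.    ]
delta tool [0.0016 0.0001 0.0177]
t 29.73 tcp [ 0.567  -0.0301  0.1078] F [ 2.4875 -1.0383  7.6163] M [-0.22   -0.6159 -0.0236] w -0.0001 x [-1.     -0.     -0.0049] y [-0.      1.     -0.0001] z [ 0.0049 -0.0001 -1.    ]
delta tool [0.0016 0.0001 0.0138]
```

```bash
for i in 1 2 ; do python3 -m crank '[[[0,0,0.002],[0,0,0],0],[[0,0,0.002],[0,0,0],0.0],[[0,0,0],[0,0,0],0.0]]' >/dev/null
python3 st.py .5655 -.030 .094; done
for i in 1 2; do python3 -m crank '[[[0,0,0.0015],[0,0,0],0],[[0,0,0.0015],[0,0,0],0.0],[[0,0,0],[0,0,0],0.0]]' >/dev/null
python3 st.py .5655 -.030 .094; done
```

```text
t 30.1 tcp [ 0.5671 -0.0301  0.1038] F [ 2.4504 -1.4104  6.8345] M [-0.2041 -0.6016  0.0387] w -0.0003 x [-1.      0.0001 -0.005 ] y [ 0.0001  1.     -0.0001] z [ 0.005  -0.0001 -1.    ]
delta tool [0.0016 0.0001 0.0098]
t 30.48 tcp [ 0.5671 -0.0301  0.1   ] F [ 1.7994 -1.0195  9.3866] M [-0.1888 -0.5154 -0.0144] w 0.0002 x [-1.     -0.     -0.0051] y [-0.      1.     -0.0001] z [ 0.0051 -0.0001 -1.    ]
delta tool [0.0016 0.0001 0.006 ]
t 30.85 tcp [ 0.5671 -0.0301  0.097 ] F [ 2.4981 -0.7219  9.3839] M [-0.202  -0.3867 -0.0207] w 0.0001 x [-1.     -0.     -0.0051] y [-0.  1. -0.] z [ 0.0051 -0.     -1.    ]
delta tool [0.0016 0.0001 0.003 ]
t 31.23 tcp [ 0.5671 -0.0301  0.094 ] F [ 2.8817 -0.8342  9.3615] M [-0.1956 -0.4214 -0.0006] w 0.0003 x [-1.    -0.    -0.005] y [-0.      1.     -0.0001] z [ 0.005  -0.0001 -1.    ]
delta tool [ 0.0016  0.0001 -0.0001]
```

```bash
python3 -m crank '[[[0,0,0.001],[0,0,0],0],[[0,0,0.0005],[0,0,0],0.0],[[0,0,0],[0,0,0],0.0]]' >/dev/null
python3 st.py .5655 -.030 .094
python3 - <<'E'
from h import *
p,d=bot.read_camera("scene");a=p[140:280,200:340]
cv2.imwrite("pics/s12.png",cv2.resize(a[:,:,::-1],(560,560),interpolation=cv2.INTER_CUBIC))
E
for i in 1 2 3; do python3 -m crank '[[[0,0,-0.0015],[0,0,0],0],[[0,0,-0.0015],[0,0,0],0.0],[[0,0,0],[0,0,0],0.0]]' >/dev/null
python3 st.py .5655 -.030 .094; done
```

```text
t 31.6 tcp [ 0.5671 -0.0301  0.0925] F [ 2.407  -0.7202  8.9966] M [-0.1598 -0.3159  0.0037] w -0.0003 x [-1.    -0.    -0.005] y [-0.  1. -0.] z [ 0.005 -0.    -1.   ]
delta tool [ 0.0016  0.0001 -0.0015]
t 32.02 tcp [ 0.5671 -0.0301  0.0956] F [ 2.2419 -1.3372  9.9901] M [-0.1943 -0.3886 -0.017 ] w 0.0002 x [-1.     -0.0001 -0.005 ] y [-0.0001  1.     -0.0001] z [ 0.005  -0.0001 -1.    ]
delta tool [0.0016 0.0001 0.0016]
t 32.4 tcp [ 0.5664 -0.03    0.0981] F [ 1.4898 -0.2969  9.3475] M [-0.2421 -0.3549  0.0325] w 0.0001 x [-1.     -0.0002 -0.0035] y [-0.0002  1.      0.    ] z [ 0.0035  0.     -1.    ]
delta tool [ 0.0009 -0.      0.0041]
t 32.77 tcp [ 0.5642 -0.0298  0.0996] F [ 0.6043  0.5563 -0.3095] M [-0.053  -0.0079  0.0037] w -0.0001 x [-1.     -0.0004  0.0012] y [-0.0004  1.      0.    ] z [-0.0012  0.     -1.    ]
delta tool [-0.0013 -0.0002  0.0056]
```

View pics/s12.png

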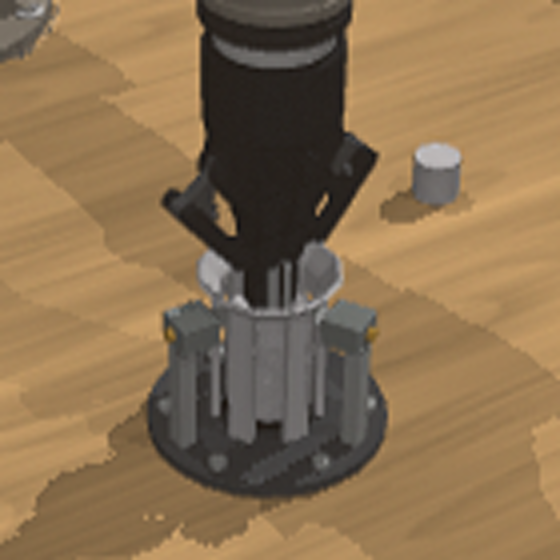

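Force vanished at the lip level, so the second slug is retained. Withdraw and check.

```bash
python3 -m crank '[[[-0.0005,0,-0.02],[0,0,0],0],[[0,0,-0.04],[0,0,0],0.0],[[0,0,-0.05],[0,0,0],0.0],[[0,0.04,0],[0,0,0],0.0],[[0,0.05,0],[0,0,0],0.0],[[0,0.05,0],[0,0,0],0.0],[[0,0.05,0],[0,0,0],0.0],[[0,0.03,0],[0,0,0],0.0],[[0,0,0],[0,0,0],0.0],[[0,0,0],[0,0,0],0.0]]'
python3 - <<'E'
from h import *
ims=[]
for n in("scene","top"):
    p,d=bot.read_camera(n)
    a=p[180:270,220:310] if n=="scene" else p[145:235,275:365]
    ims.append(cv2.resize(a[:,:,::-1],(400,400),interpolation=cv2.INTER_CUBIC))
    print(n,topface(n,d,(.5655,-.03),.084,r=.021,tol=.008))
    cv2.imwrite(f"pics/{n}13.png",p[:,:,::-1])
cv2.imwrite("pics/both13.png",np.hstack(ims))
E
python3 st.py
```

```text
t: 34.02
eef_pos: [0.5651, 0.1889, 0.2096]
tool_rot: [-0.0, 0.0, 1.0, -0.001]
contact_force: [-1.1, 0.2, 1.3]
gripper_width: 0.002
scene (np.int64(120), array([ 0.5613, -0.028 ,  0.0821]), (0.5634745359420776, -0.027869954705238342), 0.020482322201132774, np.float64(0.08170853191724353))
top (np.int64(396), array([ 0.5655, -0.03  ,  0.0842]), (0.5655091404914856, -0.030046600848436356), 0.021021626889705658, np.float64(0.08422078772125413))
t 34.12 tcp [0.5653 0.1882 0.2099] F [-0.117  -0.2215  0.5517] M [0.0143 0.032  0.0259] w -0.0002 x [-1.      0.0021  0.0003] y [ 0.0021  1.     -0.0009] z [-0.0003 -0.0009 -1.    ]
```

View pics/both13.png

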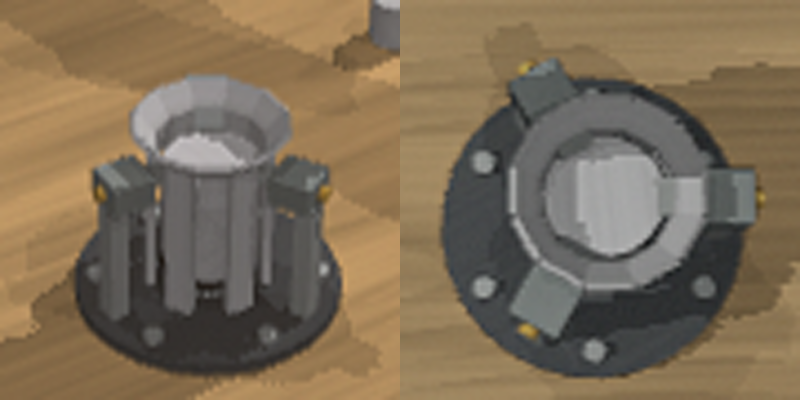

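View pics/scene13.png

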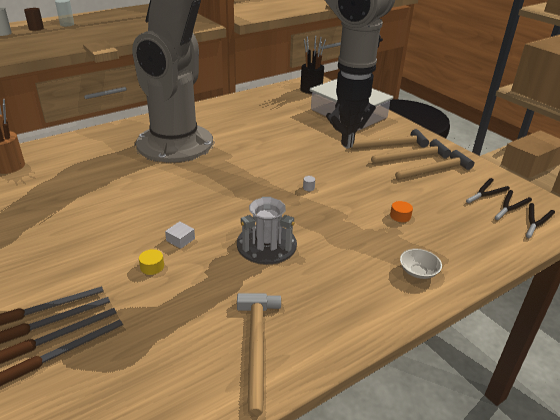

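The top slug's face is at z 84 mm, flat and on the axis. Both slugs are gone from the bench and the look-alikes stand where they were.

```bash
python3 -c "
from station import bot
print(bot.hand_in())"
```

```text
the job is handed in; nothing more can be done
None
```

Both large slugs are in the magazine, and I handed the job in at about 34 s of the 67 s allowed. I loaded the slug on the robot's left (+y) first and fetched the one on the right only after the first was in.

- **Snapping in:** I pushed each slug's top to about 5–5.5 mm below the lips' undersides. On backing off, the force fell to zero at lip level both times, so the lips held it.
- **Final position:** the last top-camera depth puts the upper slug's face at z 84.2 mm, on the axis and flat. The scene camera reads 81.7 mm there, but it read 2–3 mm low all through.
- **Forces:** the readings I printed stayed at or below about 10 N along z.
- **Second push:** it peaked at about 10 N, less than the 14 N expected from the spring at full load, with 2–3 N of sideways force and a slight tool tilt. The release and depth checks still agreed that the slug was in.
- **Look-alikes:** the yellow and orange slugs, the square block and the slim slug were left untouched. The arm ended clear of everything.

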